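# Tare the bench scale with the empty dish

## Task

Get the bench scale ready for weighing bushes: set the empty metal dish upright on the middle of the scale's pan without dropping it and let go of it, then press the tare key fully down and release it. Leave the dish that already holds bushes where it is.

Things in the scene. Friction and masses are not known exactly. Their poses are not given: they have to be found in the camera images.
- dish_mid (a point): centre (half-way up, 20 mm above its underside, on its axis) of the empty round aluminium weighing dish, loose on the worktop: straight-sided, 58 mm outer diameter, 40 mm tall, wall 3 mm, floor 4 mm thick, open at the top, about 0.08 kg; z up its axis
- pan (a point): centre of the top face of the scale's round steel pan (110 mm diameter, level, rigid, 54 mm above the worktop). The scale is a grey box that does not move, 195 mm (x) by 170 mm (y), its casing 44 mm high; these axes are the scale's own: its front with display and key lies toward -x
- tare_top (a point): centre of the top of the round grey tare key (26 mm diameter) in a black housing on the scale's front panel, 102 mm toward the scale's -x and 45 mm toward its -y from the pan's centre; the point moves with the key; it is pressed straight down
- tare (a joint): travel of the tare key in m: 0 up, 0.006 fully down; springs back by itself, about 5 N takes it fully down
- full_dish_mid (a point): centre (20 mm above its underside) of the other dish, of the same make and size, which has two brass bushes (22 mm across, 18 mm tall) in it; stays where it stands
Mind the look-alikes: they are no part of the job. Leave any turquoise look-alike of the part that bears dish_mid alone.

How it is judged:
On the way, in this order (a step that is already met when the one before it is completed fails the run):
1. the empty dish stands upright and released on the pan, its centre within 20 mm of the pan's centre (horizontal distance between dish_mid and pan below 0.02 m and z of dish_mid in the frame of pan between 0.015 and 0.025 m and angle between dish_mid's own z axis and vertical below 0.17 rad and contact force between the fingers and dish below 0.1 N and value of joint tare below 0.002 m), for 0.2 s.
2. the tare key is pressed at least 4 mm down while the dish stands there untouched (value of joint tare above 0.004 m and horizontal distance between dish_mid and pan below 0.02 m and z of dish_mid in the frame of pan between 0.015 and 0.025 m and contact force between each of the arm, the fingers and dish below 0.1 N), for 0.05 s.
3. the tare key is released and back up (value of joint tare below 0.0015 m), for 0.1 s.
At the end, for the whole second after the job is handed in: The empty dish stands upright (within 10 degrees), released and at rest on the pan, its centre within 20 mm of the pan's centre; the tare key was pressed at least 4 mm after that and is up again; the dish with the bushes is within 20 mm of where it stood (horizontal distance between dish_mid and pan below 0.02 m and z of dish_mid in the frame of pan between 0.015 and 0.025 m and angle between dish_mid's own z axis and vertical below 0.17 rad and linear speed of dish below 0.02 m/s and value of joint tare below 0.0015 m and distance of full_dish_mid from where it was at the start of the episode below 0.02 m); the robot touches nothing.
It fails at once if the dish with the bushes is moved more than 20 mm (distance of full_dish_mid from where it was at the start of the episode above 0.02 m).
It fails at once if the empty dish is dropped (falls freely faster than 0.5 m/s, about 13 mm) (linear speed of dish above 0.5 m/s and contact force between the fingers and dish below 0.05 N).
It fails at once if the tare key is pressed before the dish is on the pan (value of joint tare above 0.004 m and horizontal distance between dish_mid and pan above 0.02 m).
It also fails if it takes over 43 s, if anything falls off the work surface, if the arm or the gripper's body presses on something with over 40 N, if the wrist force passes 120 N, or if a joint passes its speed limit or range.

## Robot

A 6-joint arm with a two-finger parallel gripper is mounted at the origin on a cart in front of the work surface, level with it; the furniture and walls round the work are solid. World frame = base frame: x ahead of the robot, y to its left, z up, the work surface at z = 0. Lengths are in m, angles in rad, forces in N, time in s.
With the tool pointing down it reaches from about 0.3 to 0.775 m from the base axis. Payload 14.6 kg.
Tool frame: the origin (TCP) lies midway between the tips of the shut fingers; the grasp point (between the pads) lies 19 mm behind it (ctrl.pinch_z is the distance from the TCP to the grasp point, in m); z points along the fingers, y is the line along which they close (so a half turn about z gives the same grasp; the last joint's range is limited). The gripper opens to 94 mm and grips with 3 to 60 N. Pads are 16 mm wide; open, the fingers measure 119 mm over their backs; the gripper's body (75 mm by 177 mm) begins 78 mm behind the grasp point.
Start: joints at [1.124, 0.3, 1.521, -0, 1.321, -0.067], TCP at [0.204, 0.511, 0.205] pointing down, gripper open.
Joint ranges: [-3.03, 3.03], [-0.79, 2.21], [0.23, 2.52], [-1.04, 4.18], [0, 3.07], [-2.55, 2.55]. Speed limits (rad/s): [2.22, 2.22, 2.57, 3.14, 3.14, 3.14].

## Interface

Orientations are given as [roll, pitch, yaw] about the fixed x, y, z axes, in that order (R = Rz(yaw) Ry(pitch) Rx(roll)).
In Python, from station import ctrl gives the robot as it stands.
- The arm moves only by the tool jog_arm, never from a script. Its argument "motion" is a list of rows, each a list of 7 numbers: the shift along the tool's x, y, z in m, then the turn, a rotation vector about the tool's x, y, z in rad, then the opening, from -1 (shut) to 1 (fully open). In form: [[tx, ty, tz, rx, ry, rz, gripper], ...]. A call has 1 to 5 rows; each row shifts and turns the commanded pose from where the row before left it, along the tool's axes as they then stand; what a row does not reach is not made up. A row lasts 1/10 s, in which the tool goes at most 50 mm and 8.59 degrees, less where a joint would pass 70% of its speed; a pose out of reach is approached as far as the arm can. A call is refused whole if a number of a shift passes 0.05 or a number of a turn 0.15, either way. A call with a gripper value outside its range is refused whole. The fingers move at their own pace and stop on an object; "squeeze" is the grip in N (left out, the last holds). Time passes only in rows, so rows that do not move let the fingers close. It gives the time, the measured TCP pose, the force, the opening and the grip force at its end, in the units of the state.
- ctrl.get_obs(): the state, without advancing time (a new reading comes with each control period).
- ctrl.camera(name): name is "side" or "top" or "wrist"; returns the picture (420x560x3 uint8, red, green, blue); there is no depth.
- ctrl.camera_model(name): a dict with "intrinsics" (3x3 intrinsics, pixels), "rvec" (rotation vector, rad) and "tvec" (3), from world to camera coordinates, as OpenCV has them. Camera axes: x right, y down, z forward; pixel columns grow to the right and rows downward; lengths in m; the calibration is good to about 2 mm. The wrist camera is an equidistant fisheye: a pixel r from the principal point sees the ray r / f radians off the axis. A picture is of the moment at which its call begins: read the wrist's pose just before it. camera_model takes no time and is no camera call; for the wrist camera it gives the pose at the moment of the call.
- ctrl.hand_in(): hands the job in; it is judged then, once.
The state is a dict: "time_s": time; "qpos": joint angles; "joint_vel": joint speeds; "tau": joint torques, N m; "ee_pos": TCP position; "eef_rot": TCP orientation; "force": force on the tool from outside, world axes, zero at the start; "moment": the same for the moment, N m; "grip_width": finger opening in m; "grip_force": force on a finger pad.
Only numpy, scipy, OpenCV 4.12 (cv2) and the standard library are available. Lean on these libraries where they do the work, as an engineer would, in place of code of your own. Each camera call takes 0.05 s, during which the arm holds its last target. There are 200 camera calls.

## Working session

There is one attempt and no reset: what is moved stays moved. The work goes in short steps, Python scripts to look and compute and a tool call to move; the robot and the scene stay as the last step left them, time stands still between calls to the robot, and variables do not carry over. Pictures are saved under pics/ and viewed, at most 11 in all, crops included, and the job is handed in when it is done.

Besides the shell and the picture viewer there is one more tool, called after ">>>" as name(argument=value, ...) on one line, values as JSON. jog_arm: Moves the arm, as the interface text tells. Its arguments: {"type":"object","properties":{"motion":{"type":"array"},"squeeze":{"type":"number"}},"required":["motion"]}

```bash
mkdir -p pics; cat > h.py <<'E'
import numpy as np, cv2
from station import ctrl
def ray(name,u,v,M=None):
    M=M or ctrl.camera_model(name);K=np.array(M["intrinsics"]);R=cv2.Rodrigues(np.array(M["rvec"],float))[0];t=np.array(M["tvec"],float).ravel()
    x=(u-K[0,2])/K[0,0];y=(v-K[1,2])/K[1,1]
    if name=="wrist":
        r=np.hypot(x,y);d=np.array([x/r*np.sin(r),y/r*np.sin(r),np.cos(r)]) if r>0 else np.array([0,0,1.])
    else: d=np.array([x,y,1.])
    return -R.T@t,R.T@d
def at(name,u,v,z,M=None):
    c,d=ray(name,u,v,M);return c+d*(z-c[2])/d[2]
def shot(name,fn):
    im=ctrl.camera(name);cv2.imwrite("pics/"+fn,im[:,:,::-1]);return im
E
python3 - <<'E'
from h import *
a=shot("top","top0.png");b=shot("side","side0.png")
for n in("top","side"):print(n,ray(n,280,210))
print(ctrl.get_obs())
E
```

```text
top (array([0.32821569, 0.02129461, 0.90858539]), array([ 0.21067465, -0.03314229, -0.9770384 ]))
side (array([ 0.89421815, -0.23382063,  0.84396619]), array([-0.38849385,  0.2527503 , -0.88628513]))
{'time_s': 0.1, 'qpos': array([ 1.12440267e+00,  3.00381054e-01,  1.52153466e+00,  1.88927086e-05,
        1.32068735e+00, -6.66119994e-02]), 'joint_vel': array([ 0.00039009, -0.00214534, -0.00192807, -0.00141507,  0.00043582,
        0.0016684 ]), 'tau': array([-1.88293166e-04, -5.32648873e+01, -3.53279865e+01,  7.09624845e-02,
        2.36188306e-02, -1.20419284e-05]), 'ee_pos': array([0.2037958 , 0.51059283, 0.20495536]), 'eef_rot': array([-3.14058570e+00, -8.55153689e-05,  2.76180627e+00]), 'force': array([-0.60970711,  0.44315636, -0.05658967]), 'moment': array([-0.0050793 ,  0.06716375,  0.0303657 ]), 'grip_force': 0.0, 'grip_width': 0.09382175166875871}
```

View pics/top0.png

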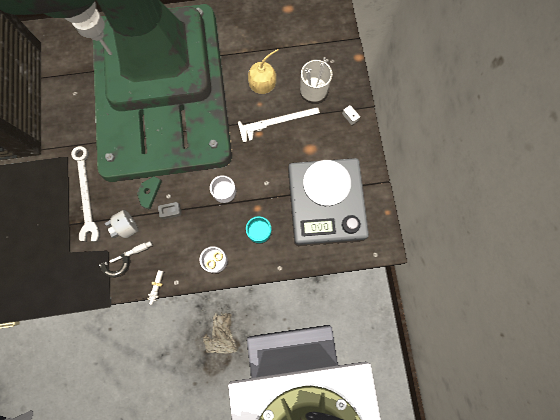

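View pics/side0.png

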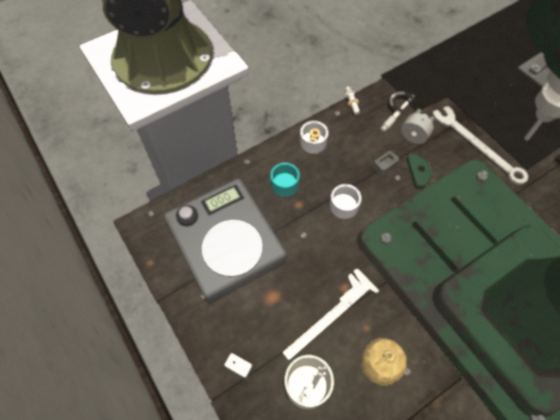

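Top: empty dish at about (222,188), turquoise (258,230), full dish (213,260), pan (327,183), key (351,225). Side: empty dish (346,200), pan (232,247), key (187,214). I'll enlarge both to read these more closely.

```bash
python3 - <<'E'
from h import *
a=cv2.imread("pics/top0.png")[150:280,195:385];b=cv2.imread("pics/side0.png")[110:310,155:375]
a=cv2.resize(a,None,fx=4,fy=4,interpolation=cv2.INTER_CUBIC);b=cv2.resize(b,None,fx=3,fy=3,interpolation=cv2.INTER_CUBIC)
cv2.imwrite("pics/ta.png",a);cv2.imwrite("pics/sb.png",b)
for n,p in dict(dish=(222,182.5,.04),pan=(327,183,.054),key=(351,224,.05),full=(213,257,.04),turq=(258,227,.04)).items():print(n,at("top",*p))
for n,p in dict(dish=(346,195,.04),pan=(232,247,.054),key=(187,213,.05),full=(314,131,.04)).items():print(n,at("side",*p))
E
```

```text
dish [0.60014435 0.11856267 0.04      ]
pan [ 0.56118629 -0.12467537  0.054     ]
key [ 0.45894686 -0.16358997  0.05      ]
full [0.42826842 0.15714095 0.04      ]
turq [0.4827202  0.04752985 0.04      ]
dish [0.58571417 0.12261006 0.04      ]
pan [ 0.56336463 -0.12391147  0.054     ]
key [ 0.45354613 -0.15945837  0.05      ]
full [0.4227562  0.16079458 0.04      ]
```

View pics/ta.png

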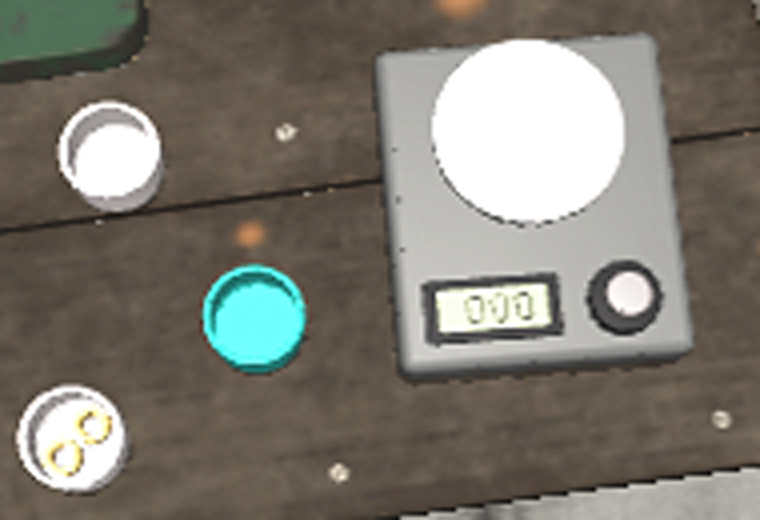

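View pics/sb.png

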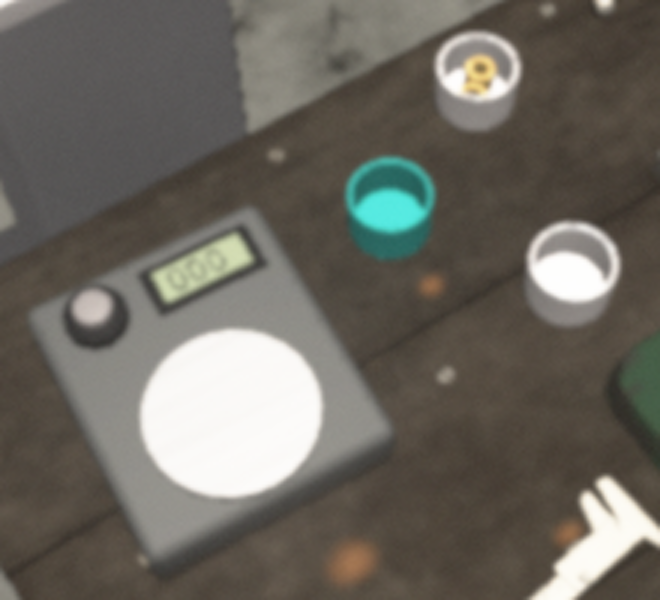

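Top crop: dish rim centre ≈(222.5,188), pan (327.1,182.8), key cap (352.5,223.3). Side crop: dish rim (346,198), pan (232,247.7), key cap (185.7,212.7).

```bash
python3 - <<'E'
from h import *
def tri(p,q):
    (a,d),(b,e)=ray("top",*p),ray("side",*q)
    s=np.linalg.lstsq(np.c_[d,-e],b-a,rcond=None)[0];x,y=a+d*s[0],b+e*s[1];return (x+y)/2,np.linalg.norm(x-y)
D=tri((222.5,188),(346,198));P=tri((327.1,182.75),(232,247.7));K=tri((352.5,223.25),(185.7,212.7));F=tri((213,258.5),(314,131.5));T=tri((258.5,229),(285,174))
for n,v in zip("DPKFT",(D,P,K,F,T)):print(n,v)
d=K[0]-P[0];print(np.hypot(*d[:2]),np.hypot(.102,.045),"yaw",np.arctan2(d[1],d[0])-np.arctan2(-.045,-.102))
print(at("top",222.5,188,.04),at("side",346,198,.04),at("top",327.1,182.75,.054),at("side",232,247.7,.054))
M=ctrl.camera_model("wrist");print(ray("wrist",280,210),M["intrinsics"])
E
```

```text
D (array([0.58867976, 0.12020078, 0.03426547]), np.float64(0.0016649818681643799))
P (array([ 0.56291515, -0.12485749,  0.05082727]), np.float64(0.0015011034007653228))
K (array([ 0.45853379, -0.16338137,  0.06332089]), np.float64(0.0020786790157028886))
F (array([0.42502311, 0.15791202, 0.04251246]), np.float64(0.0018091725669794779))
T (array([0.47838013, 0.04799135, 0.04031995]), np.float64(0.002274170185451418))
0.11126346015096807 0.11148542505637227 yaw -0.06193165818774471
[0.58656547 0.11880562 0.04      ] [0.59112418 0.11850008 0.04      ] [ 0.56175064 -0.12500431  0.054     ] [ 0.56455967 -0.12461643  0.054     ]
(array([0.13437539, 0.53850746, 0.38354872]), array([ 0.22995296, -0.10505416, -0.96751499])) [[325.1922621    0.         283.53415215]
 [  0.         325.1922621  211.61000593]
 [  0.           0.           1.        ]]
```

```bash
python3 - <<'E'
from h import *
def tri(p,q):
    (a,d),(b,e)=ray("top",*p),ray("side",*q)
    s=np.linalg.lstsq(np.c_[d,-e],b-a,rcond=None)[0];x,y=a+d*s[0],b+e*s[1];return (x+y)/2,np.linalg.norm(x-y)
print("bit tip",tri((110,53),(530,138)),"chuck",tri((90,22),(550,98)))
print("base corner",at("top",230,162,.03),"near-left",at("top",105,180,.03),"column base", at("top",207,98,.06),at("top",107,105,.06))
o=ctrl.get_obs();t=np.array([.589,.119,.15]);Y=2.7618
d=t-o["ee_pos"];R=cv2.Rodrigues
x=np.array([np.cos(Y),np.sin(Y),0]);y=np.array([np.sin(Y),-np.cos(Y),0]);print("tool",d@x,d@y,-d[2])
shot("wrist","w0.png")
E
```

```text
bit tip (array([0.7636284 , 0.25164789, 0.33209843]), np.float64(0.0017687489158613157)) chuck (array([0.75697131, 0.2442695 , 0.4122832 ]), np.float64(0.0044100960346185065))
base corner [0.65199483 0.09508072 0.03      ] near-left [0.64787778 0.39722124 0.03      ] column base [0.81158988 0.13011494 0.06      ] [0.82650912 0.37225119 0.06      ]
tool -0.5029295235049391 -0.22088257907254516 0.05495535675977617
```

View pics/w0.png

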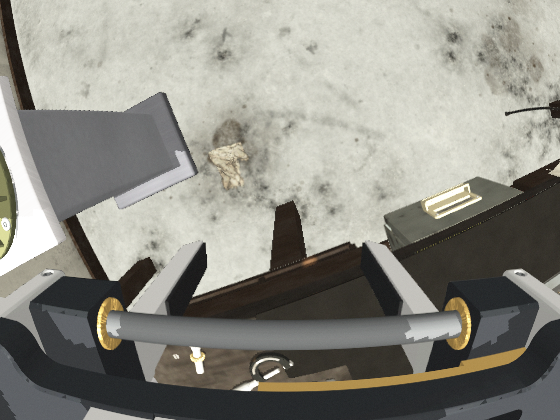

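Wrist: only floor, cart and bench edge are visible, with nothing near the fingers. The press chuck is at (0.76,0.25), z>0.33, clear of the path. Moving now.

>>> jog_arm(motion=[[-0.02, -0.009, 0, 0, 0, 0, 1], [-0.042, -0.0184, 0, 0, 0, 0, 1], [-0.042, -0.0184, 0, 0, 0, 0, 1], [-0.042, -0.0184, 0, 0, 0, 0, 1], [-0.042, -0.0184, 0, 0, 0, 0, 1]])

```text
time_s: 0.65
ee_pos: [0.3488, 0.3629, 0.2053]
eef_rot: [-3.141, -0.0, 2.762]
force: [0.0, -0.3, 0.1]
grip_width: 0.0939
grip_force: 0.0
```

>>> jog_arm(motion=[[-0.042, -0.0184, 0, 0, 0, 0, 1], [-0.042, -0.0184, 0, 0, 0, 0, 1], [-0.042, -0.0184, 0, 0, 0, 0, 1], [-0.042, -0.0184, 0, 0, 0, 0, 1], [-0.042, -0.0184, 0, 0, 0, 0, 1]])

```text
time_s: 1.15
ee_pos: [0.5098, 0.1994, 0.2053]
eef_rot: [-3.141, -0.0, 2.762]
force: [0.7, 0.7, 0.7]
grip_width: 0.0938
grip_force: 0.0
```

>>> jog_arm(motion=[[-0.042, -0.0184, 0, 0, 0, 0, 1], [-0.042, -0.0184, 0, 0, 0, 0, 1], [-0.02, -0.01, 0, 0, 0, -0.1, 1], [0, 0, 0, 0, 0, -0.14, 1], [0, 0, 0.01, 0, 0, -0.14, 1]])

```text
time_s: 1.65
ee_pos: [0.5888, 0.1183, 0.1958]
eef_rot: [3.141, 0.001, -3.137]
force: [0.2, 0.5, -0.0]
grip_width: 0.0938
grip_force: 0.0
```

```bash
python3 - <<'E'
from h import *
o=ctrl.get_obs();print(o["ee_pos"],o["eef_rot"],o["joint_vel"])
M=ctrl.camera_model("wrist");print(M)
shot("wrist","w1.png")
c,d=ray("wrist",283.5,211.6,M);print(c)
def proj(p):
    R=cv2.Rodrigues(np.array(M["rvec"]))[0];q=R@np.array(p)+np.array(M["tvec"]).ravel();th=np.arctan2(np.hypot(*q[:2]),q[2]);K=np.array(M["intrinsics"]);return np.array([K[0,2],K[1,2]])+K[0,0]*th*q[:2]/np.hypot(*q[:2])
print("dish rim pred",proj((.589,.119,.04)), [proj((.589+a,.119+b,.04)) for a,b in((.029,0),(-.029,0),(0,.029),(0,-.029))])
E
```

```text
[0.58877298 0.11829742 0.19581716] [ 3.14142633e+00  1.03659363e-03 -3.13711930e+00] [ 1.53382395e-02  7.46453663e-02  1.62288041e-01 -3.22089058e-04
 -2.22111251e-01 -1.39039849e+00]
{'intrinsics': array([[325.1922621 ,   0.        , 283.53415215],
       [  0.        , 325.1922621 , 211.61000593],
       [  0.        ,   0.        ,   1.        ]]), 'rvec': array([-2.07795011, -2.08643985, -0.27405914]), 'tvec': array([-0.11584057, -0.5934842 ,  0.2288155 ])}
[0.51375123 0.11796441 0.37435696]
dish rim pred [284.25581087 198.6271154 ] [array([284.13084893, 224.92498532]), array([284.38243505, 171.33815729]), array([311.70697403, 198.76898593]), array([256.79042481, 198.54692061])]
```

View pics/w1.png

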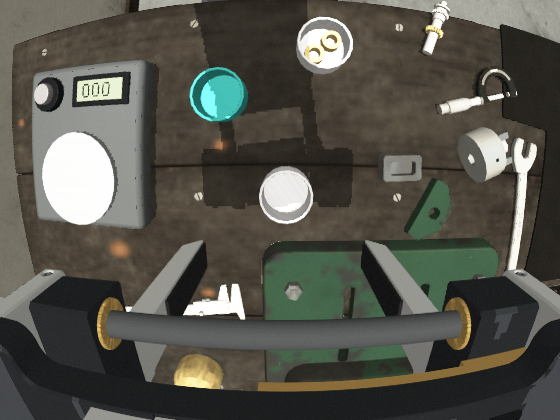

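Wrist view: the empty dish rim is centred at about (286,195), well between the fingers and within 3 mm of the estimate. Descending with a small correction.

>>> jog_arm(motion=[[0.002, 0.001, 0.03, 0, 0, 0, 1], [0, 0, 0.045, 0, 0, 0, 1], [0, 0, 0.045, 0, 0, 0, 1], [0, 0, 0.035, 0, 0, 0, 1], [0, 0, 0.01, 0, 0, 0, 1]])

```text
time_s: 2.2
ee_pos: [0.584, 0.1199, 0.0267]
eef_rot: [-3.141, -0.006, 3.139]
force: [0.4, 0.5, 0.5]
grip_width: 0.094
grip_force: 0.0
```

>>> jog_arm(motion=[[0, 0, 0, 0, 0, 0, 1]])

```text
time_s: 2.3
ee_pos: [0.5856, 0.1201, 0.0298]
eef_rot: [-3.141, -0.002, 3.14]
force: [0.6, 0.0, 0.7]
grip_width: 0.0939
grip_force: 0.0
```

>>> jog_arm(motion=[[0, 0, 0.017, 0, 0, 0, 1], [0, 0, 0, 0, 0, 0, 0.4], [0, 0, 0, 0, 0, 0, -0.2], [0, 0, 0, 0, 0, 0, -1], [0, 0, 0, 0, 0, 0, -1]], squeeze=12)

```text
time_s: 2.8
ee_pos: [0.5866, 0.1202, 0.0146]
eef_rot: [3.141, 0.002, 3.142]
force: [-0.2, -0.6, -0.1]
grip_width: 0.0653
grip_force: 0.0
```

>>> jog_arm(motion=[[0, 0, 0, 0, 0, 0, -1], [0, 0, 0, 0, 0, 0, -1], [0, 0, 0, 0, 0, 0, -1], [0, 0, 0, 0, 0, 0, -1]])

```text
time_s: 3.2
ee_pos: [0.5863, 0.1201, 0.0141]
eef_rot: [3.141, 0.001, -3.141]
force: [-0.9, -0.9, 5.5]
grip_width: 0.0562
grip_force: 12.0
```

```bash
python3 - <<'E'
from h import *
a=shot("side","s2.png")[130:260,270:430];b=shot("top","t2.png")[140:240,170:290]
a=cv2.resize(a,(400,325),interpolation=cv2.INTER_CUBIC);b=cv2.resize(b,(390,325),interpolation=cv2.INTER_CUBIC)
cv2.imwrite("pics/c2.png",np.hstack([a,b])[:,:,::-1])
print({k:ctrl.get_obs()[k] for k in("force","moment","grip_width","grip_force")})
E
```

```text
{'force': array([-2.15543979, -0.82471344,  6.26842796]), 'moment': array([0.0277166 , 0.27788087, 0.01665657]), 'grip_width': 0.05623637247725841, 'grip_force': 11.996673439862207}
```

View pics/c2.png

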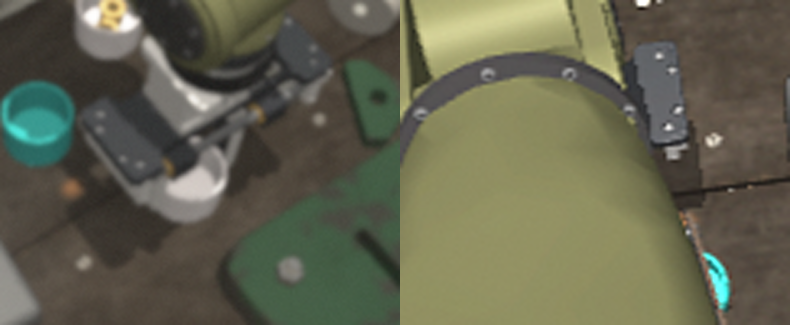

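```bash
python3 - <<'E'
from h import *
M=ctrl.camera_model("side");K=np.array(M["intrinsics"]);t=np.linspace(0,6.28,60)
pr=lambda P:cv2.projectPoints(np.array(P,float),np.array(M["rvec"],float),np.array(M["tvec"],float),K,None)[0][:,0]
im=cv2.imread("pics/s2.png")[:,:,::-1].copy();s=5;x0,y0=300,150
im=cv2.resize(im[y0:y0+100,x0:x0+110],None,fx=s,fy=s,interpolation=cv2.INTER_CUBIC)
im=np.ascontiguousarray(im)
def draw(P,c):cv2.polylines(im,[((pr(P)-[x0,y0])*s+s/2).astype(int)],False,c,1)
for z in(0,.04):draw([(.588+.029*np.cos(a),.1195+.029*np.sin(a),z) for a in t],(255,0,0))
for sg in(1,-1):draw([(.5863+dx,.1201+sg*.028,z) for dx,z in((-.008,.06),(-.008,.0141),(.008,.0141),(.008,.06))],(0,255,0))
cv2.imwrite("pics/ov.png",im[:,:,::-1])
E
```

```text
(no output)
```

View pics/ov.png

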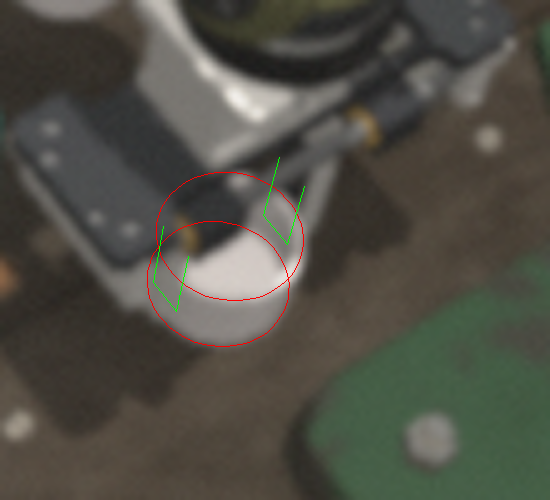

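The overlay matches: dish upright and gripped centrally. I'll lift gently and check the grip.

>>> jog_arm(motion=[[0, 0, -0.005, 0, 0, 0, -1], [0, 0, -0.01, 0, 0, 0, -1], [0, 0, -0.02, 0, 0, 0, -1], [0, 0, -0.03, 0, 0, 0, -1], [0, 0, 0, 0, 0, 0, -1]], squeeze=15)

```text
time_s: 3.8
ee_pos: [0.5879, 0.1204, 0.083]
eef_rot: [3.141, 0.006, -3.141]
force: [0.5, 0.0, -0.2]
grip_width: 0.0563
grip_force: 15.0
```

>>> jog_arm(motion=[[0, 0, -0.03, 0, 0, 0, -1], [0, 0, -0.03, 0, 0, 0, -1], [0, 0, 0, 0, 0, 0, -1]])

```text
time_s: 4.1
ee_pos: [0.5875, 0.1203, 0.1425]
eef_rot: [3.141, 0.006, -3.141]
force: [0.5, -0.5, -0.9]
grip_width: 0.0565
grip_force: 15.0
```

```bash
python3 - <<'E'
from h import *
o=ctrl.get_obs();print(o["ee_pos"],o["eef_rot"],o["force"],o["grip_width"])
a=shot("side","s3.png")[60:240,250:430];cv2.imwrite("pics/c3.png",cv2.resize(a,None,fx=3,fy=3,interpolation=cv2.INTER_CUBIC)[:,:,::-1])
E
```

```text
[0.58754164 0.12028983 0.14250937] [ 3.14077747  0.00597585 -3.1413222 ] [ 0.51911587 -0.46584149 -0.9047537 ] 0.056506834269064686
```

View pics/c3.png

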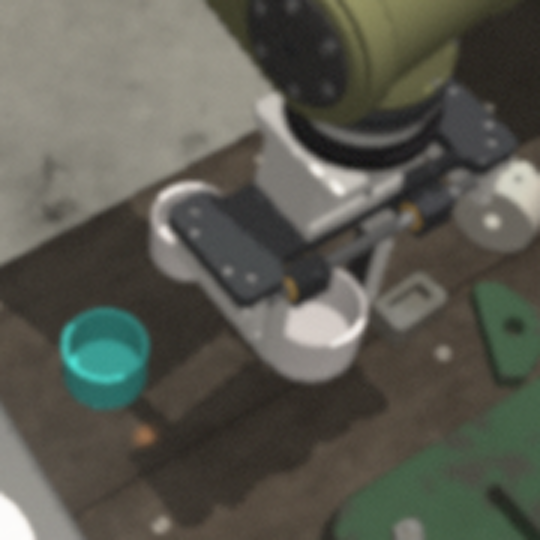

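The dish is held upright at z≈0.14. Carrying it to the pan.

>>> jog_arm(motion=[[0.003, -0.025, 0, 0, 0, 0, -1], [0.0045, -0.045, 0, 0, 0, 0, -1], [0.0045, -0.045, 0, 0, 0, 0, -1], [0.0045, -0.045, 0, 0, 0, 0, -1], [0.0045, -0.045, 0, 0, 0, 0, -1]])

```text
time_s: 4.65
ee_pos: [0.5641, -0.0865, 0.1371]
eef_rot: [3.141, -0.002, -3.141]
force: [-0.2, 0.8, -0.4]
grip_width: 0.0564
grip_force: 15.0
```

>>> jog_arm(motion=[[0.0035, -0.03, 0, 0, 0, 0, -1], [0, -0.01, 0, 0, 0, 0, -1], [0, 0, 0.02, 0, 0, 0, -1], [0, 0, 0.02, 0, 0, 0, -1], [0, 0, 0, 0, 0, 0, -1]])

```text
time_s: 5.15
ee_pos: [0.5601, -0.1239, 0.0952]
eef_rot: [3.14, -0.005, -3.141]
force: [-0.5, 0.6, -1.5]
grip_width: 0.0562
grip_force: 15.0
```

>>> jog_arm(motion=[[0, 0, 0, 0, 0, 0, -1]])

```text
time_s: 5.25
ee_pos: [0.5616, -0.1243, 0.0983]
eef_rot: [3.141, -0.001, -3.141]
force: [-0.1, -0.5, -1.0]
grip_width: 0.0565
grip_force: 15.0
```

Need to reach about 0.068; lower slowly, watching the force.

>>> jog_arm(motion=[[0, 0, 0.012, 0, 0, 0, -1], [0, 0, 0.008, 0, 0, 0, -1], [0, 0, 0.005, 0, 0, 0, -1], [0, 0, 0, 0, 0, 0, -1], [0, 0, 0, 0, 0, 0, -1]])

```text
time_s: 5.75
ee_pos: [0.5617, -0.1249, 0.0735]
eef_rot: [-3.142, 0.0, -3.141]
force: [-0.5, -0.2, -0.4]
grip_width: 0.0565
grip_force: 15.0
```

>>> jog_arm(motion=[[0, 0, 0.002, 0, 0, 0, -1], [0, 0, 0.002, 0, 0, 0, -1], [0, 0, 0, 0, 0, 0, -1]])

```text
time_s: 6.05
ee_pos: [0.5615, -0.1249, 0.0692]
eef_rot: [3.141, -0.0, -3.141]
force: [-0.7, -0.6, -0.1]
grip_width: 0.0561
grip_force: 15.0
```

>>> jog_arm(motion=[[0, 0, 0.001, 0, 0, 0, -1], [0, 0, 0, 0, 0, 0, -1]])

```text
time_s: 6.25
ee_pos: [0.5616, -0.1249, 0.0684]
eef_rot: [3.142, -0.0, -3.141]
force: [1.1, -0.4, -0.6]
grip_width: 0.0564
grip_force: 15.0
```

>>> jog_arm(motion=[[0, 0, 0.001, 0, 0, 0, -1], [0, 0, 0, 0, 0, 0, -1]])

```text
time_s: 6.45
ee_pos: [0.5617, -0.125, 0.068]
eef_rot: [-3.141, 0.0, -3.141]
force: [-2.7, 0.7, 5.0]
grip_width: 0.0565
grip_force: 15.0
```

Contact (5 N). Releasing gently and then rising.

>>> jog_arm(motion=[[0, 0, 0, 0, 0, 0, 0.3], [0, 0, 0, 0, 0, 0, 0.6], [0, 0, 0, 0, 0, 0, 0.9], [0, 0, 0, 0, 0, 0, 0.9]], squeeze=3)

```text
time_s: 6.85
ee_pos: [0.5616, -0.1249, 0.0674]
eef_rot: [3.142, -0.0, -3.141]
force: [-0.6, -0.2, 0.0]
grip_width: 0.0819
grip_force: 0.0
```

>>> jog_arm(motion=[[0, 0, -0.01, 0, 0, 0, 0.9], [0, 0, -0.03, 0, 0, 0, 0.9], [0, 0, -0.04, 0, 0, 0, 0.9], [0, 0, -0.03, 0, 0, 0, 0.9], [0, 0, 0, 0, 0, 0, 0.9]])

```text
time_s: 7.35
ee_pos: [0.5632, -0.1254, 0.1826]
eef_rot: [-3.139, 0.007, -3.141]
force: [0.5, -0.2, 0.8]
grip_width: 0.0892
grip_force: 0.0
```

```bash
python3 - <<'E'
from h import *
o=ctrl.get_obs();print(o["ee_pos"],o["eef_rot"],o["force"],o["grip_width"])
M=ctrl.camera_model("wrist");a=shot("wrist","w4.png")
cv2.imwrite("pics/c4.png",cv2.resize(a,None,fx=1.4,fy=1.4,interpolation=cv2.INTER_CUBIC)[:,:,::-1])
E
```

```text
[ 0.56318729 -0.12536568  0.18264972] [-3.13949211  0.00731375 -3.1413676 ] [ 0.48933616 -0.22797299  0.80255299] 0.08919820090965483
```

View pics/c4.png

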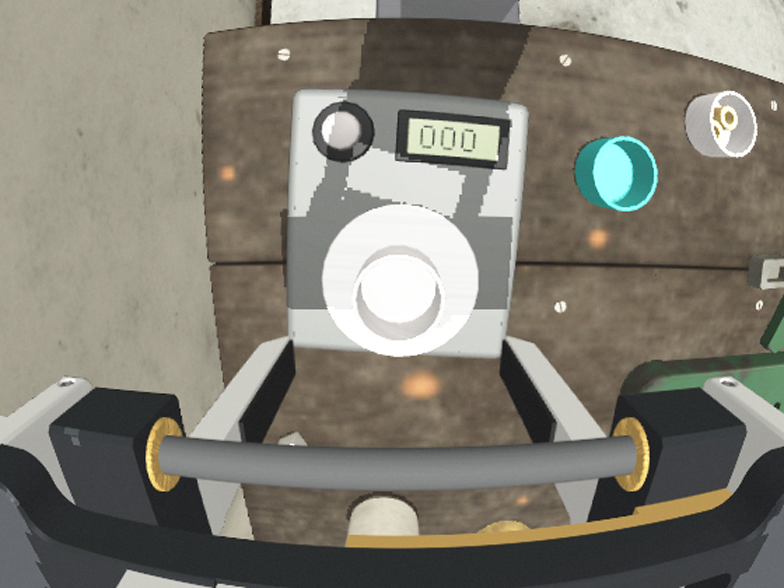

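The dish stands upright on the pan: rim centre ≈(398,298), pan centre ≈(400,280), key cap ≈(343,129), all in 1.4× pixels.

```bash
python3 - <<'E'
from h import *
M=ctrl.camera_model("wrist")
for n,u,v,z in(("rim",398.5,298,.094),("pan",400,281,.054),("key",343,129,.06),("key",343,129,.05)):print(n,at("wrist",u/1.4,v/1.4,z,M))
print(ctrl.get_obs()["ee_pos"])
E
```

```text
rim [ 0.55933526 -0.12437094  0.094     ]
pan [ 0.5582215  -0.12326708  0.054     ]
key [ 0.45537551 -0.16022746  0.06      ]
key [ 0.45432221 -0.16141162  0.05      ]
[ 0.56235419 -0.12514136  0.17992518]
```

Dish is within 2 mm of the pan centre. Moving to the key (0.457,-0.162) with the fingers shut.

>>> jog_arm(motion=[[0.02, -0.007, 0, 0, 0, 0, -1], [0.035, -0.0125, 0, 0, 0, 0, -1], [0.035, -0.0125, 0, 0, 0, 0, -1], [0.0155, -0.005, 0, 0, 0, 0, -1], [0, 0, 0.03, 0, 0, 0, -1]])

```text
time_s: 7.9
ee_pos: [0.4558, -0.1631, 0.1494]
eef_rot: [-3.14, 0.004, 3.14]
force: [1.3, -0.1, -0.3]
grip_width: 0.0525
grip_force: 0.0
```

>>> jog_arm(motion=[[0, 0, 0.03, 0, 0, 0, -1], [0, 0, 0.03, 0, 0, 0, -1], [0, 0, 0, 0, 0, 0, -1], [0, 0, 0, 0, 0, 0, -1]])

```text
time_s: 8.3
ee_pos: [0.4559, -0.1619, 0.0876]
eef_rot: [3.141, -0.001, -3.141]
force: [0.4, 0.7, -1.2]
grip_width: 0.0208
grip_force: 0.0
```

>>> jog_arm(motion=[[0, 0, 0, 0, 0, 0, -1], [0, 0, 0, 0, 0, 0, -1], [0, 0, 0.01, 0, 0, 0, -1], [0, 0, 0.008, 0, 0, 0, -1], [0, 0, 0, 0, 0, 0, -1]])

```text
time_s: 8.8
ee_pos: [0.4554, -0.1617, 0.0682]
eef_rot: [3.141, -0.002, -3.141]
force: [0.5, 0.0, 0.1]
grip_width: 0.0006
grip_force: 0.0
```

>>> jog_arm(motion=[[0, 0, 0.002, 0, 0, 0, -1], [0, 0, 0.002, 0, 0, 0, -1], [0, 0, 0, 0, 0, 0, -1]])

```text
time_s: 9.1
ee_pos: [0.4562, -0.162, 0.0654]
eef_rot: [-3.142, 0.0, -3.141]
force: [-0.5, -0.3, 1.9]
grip_width: 0.0005
grip_force: 0.9
```

>>> jog_arm(motion=[[0, 0, 0.002, 0, 0, 0, -1], [0, 0, 0.002, 0, 0, 0, -1], [0, 0, 0, 0, 0, 0, -1]])

```text
time_s: 9.4
ee_pos: [0.4562, -0.162, 0.0615]
eef_rot: [-3.141, 0.0, -3.141]
force: [-0.1, 0.7, 3.0]
grip_width: 0.0001
grip_force: 2.0
```

>>> jog_arm(motion=[[0, 0, 0.001, 0, 0, 0, -1], [0, 0, 0.001, 0, 0, 0, -1], [0, 0, 0, 0, 0, 0, -1]])

```text
time_s: 9.7
ee_pos: [0.4563, -0.1621, 0.0601]
eef_rot: [-3.141, 0.001, -3.141]
force: [-4.3, 1.3, 12.4]
grip_width: 0.0007
grip_force: 6.2
```

>>> jog_arm(motion=[[0, 0, 0.0015, 0, 0, 0, -1], [0, 0, 0, 0, 0, 0, -1]])

```text
time_s: 9.9
ee_pos: [0.4565, -0.1621, 0.0598]
eef_rot: [-3.141, 0.001, -3.141]
force: [-10.7, 3.8, 29.4]
grip_width: 0.0002
grip_force: 14.7
```

Hard stop reached: the key is fully down. Releasing and backing off.

>>> jog_arm(motion=[[0, 0, -0.01, 0, 0, 0, -1], [0, 0, -0.03, 0, 0, 0, -1], [0, 0, -0.045, 0, 0, 0, -1], [0, 0, -0.045, 0, 0, 0, -1], [0, 0, -0.02, 0, 0, 0, -1]])

```text
time_s: 10.4
ee_pos: [0.4568, -0.1623, 0.2117]
eef_rot: [-3.14, 0.004, -3.141]
force: [-0.1, -0.2, 0.6]
grip_width: -0.0
grip_force: 0.0
```

>>> jog_arm(motion=[[0, 0, 0, 0, 0, 0, -1], [0, 0, 0, 0, 0, 0, -1], [0, 0, 0, 0, 0, 0, -1]])

```text
time_s: 10.7
ee_pos: [0.4555, -0.1617, 0.2063]
eef_rot: [3.14, -0.002, -3.141]
force: [0.5, -0.0, 0.4]
grip_width: 0.0003
grip_force: 0.0
```

```bash
python3 - <<'E'
from h import *
a=shot("side","s5.png")[100:320,140:440];cv2.imwrite("pics/c5.png",cv2.resize(a,None,fx=2.5,fy=2.5,interpolation=cv2.INTER_CUBIC)[:,:,::-1])
E
```

```text
(no output)
```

View pics/c5.png

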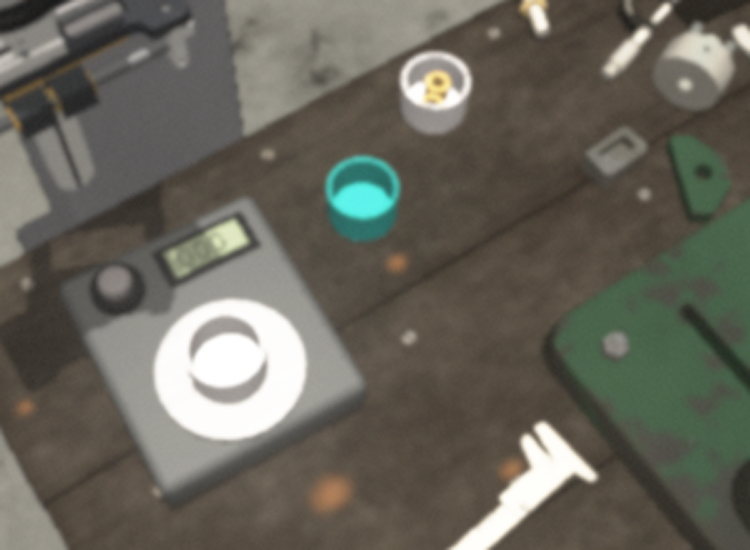

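The dish stands centred on the pan at about (228,358), the key (118,285) is up, and the full dish hasn't moved. Handing in.

```bash
python3 -c "
from station import ctrl
print(ctrl.hand_in())"
```

```text
the job is handed in; nothing more can be done
None
```

The empty dish stands upright and released on the pan, about 2 mm from its centre by camera. The tare key was pressed to its stop and released, the dish with bushes was left alone, and the job is handed in with no verdict shown.

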